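# Vent a pressure port with a push-on coupler

### The arm

A 7-joint arm with a two-finger parallel gripper is mounted at the origin on a cart in front of the work surface, level with it; the furniture and walls round the work are solid. World frame = base frame: x ahead of the robot, y to its left, z up, the work surface at z = 0. Lengths are in m, angles in rad, forces in N, time in s.
With the tool pointing down it reaches from about 0.4 to 0.85 m from the base axis. Payload 10.4 kg.
Tool frame: the origin (TCP) lies at the very end of the fingers, on their centre line; the grasp point (between the pads) lies 19 mm behind it; x points along the fingers, z is the direction in which the jaws open and shut, and the axes are right-handed (so a half turn about x gives the same grasp; the last joint's range is limited). The gripper opens to 85 mm and grips with 20 to 120 N. Pads are 22 mm wide; open, the fingers measure 114 mm over their backs; the gripper's body (76 mm by 85 mm) begins 54 mm behind the grasp point. The pads swing forward as they close: fully open they stand 13 mm farther back than shut.
Start: joints at [1.26, 0.332, -0.065, 1.46, 0.022, 1.35, -0.088], TCP at [0.177, -0.599, 0.231] pointing down, gripper open.
Joint ranges: [-2.6, 2.6], [-0.5, 2.12], [-1.47, 1.34], [0.16, 2.42], [-1.27, 4.41], [0.06, 2.06], [-2.6, 2.6]. Speed limits (rad/s): [2.22, 2.22, 2.79, 2.79, 3.14, 3.14, 3.14].

### API

Orientations are given as a unit quaternion [x, y, z, w].
In Python, from workcell import telemetry, viewer, manip, spot_in, mark_of gives the robot as it stands. The module is installed in compiled form; this text tells all that it offers.
- The arm moves only by the shell command python3 -m crank 'ROWS' [FORCE]. ROWS is JSON, a list of rows, each a list of 3 entries, a list of its own where there are three numbers: the closure, from 0 (fully open) to 1 (shut), then the shift along the world's x, y, z in cm, then the turn, a rotation vector about the world's x, y, z in rad. A call has 1 to 12 rows; each row shifts and turns the commanded pose from where the row before left it; what a row does not reach is not made up. A row lasts 1/12 s, in which the tool goes at most 41.7 mm and 7.16 degrees, less where a joint would pass 70% of its speed; a pose out of reach is approached as far as the arm can. A call with a gripper value outside its range is refused whole. The fingers move at their own pace and stop on an object; FORCE is the grip in N (left out, the last holds). Time passes only in rows, so rows that do not move let the fingers close. It gives the time, the measured TCP pose, the force and the opening at its end, in the units of the state.
- telemetry.get_obs(): the state, without advancing time (a new reading comes with each control period).
- viewer.camera(name): name is "scene" or "top" or "wrist"; returns a dict with "frame" (420x560x3 uint8, red, green, blue), "intrinsics" (3x3 intrinsics, pixels), "cam_to_world" (4x4, takes a point from camera to world coordinates). Camera axes: x right, y up, looking along -z (the intrinsics and any distortion apply to the point x, -y, -z); pixel columns grow to the right and rows downward; lengths in m; the calibration is good to about 2 mm. A picture is of the moment at which its call begins. There is no depth.
- manip.hand_in(): hands the job in, once; it reports no verdict.
Trained networks look in a picture, given as the dict that the camera call returned (one of the last four; its "shot" number tells which), for a name from the list of things; names that differ only in an ending like _2 or _b are one class to them, and where a whole thing is asked for, a point or a joint stands for the part that bears it (a point fixed in the world has none). Each returns a list of dicts, best first, with "conf" (0 to 1); they miss things now and then, are a little off and sometimes report something else, mostly with a low value. They report only what shows in the picture. A call takes as long as a camera call.
- spot_in(thing, picture): "location" ([x, y, z] in m, in the coordinates of the camera as it stood for that picture, good to about 4 mm: the middle of the surface that is visible of it).
- mark_of(thing, picture): "location" ([x, y, z] in m, in the coordinates of the camera as it stood for that picture, good to about 4 mm: a listed point, or the origin of a listed thing).
The state is a dict: "clock": time; "joint_pos": joint angles; "joint_velocities": joint speeds; "tau": joint torques, N m; "position": TCP position; "ee_rot": TCP orientation; "ft_force": force on the tool from outside, world axes, zero at the start; "torque": the same for the moment, N m; "grip_width": opening from 0.0 (shut) to 1.0 (fully open).
Only numpy, scipy, OpenCV 4.12 (cv2) and the standard library are available. Lean on these libraries where they do the work, as an engineer would, in place of code of your own. Each camera call takes 0.05 s, during which the arm holds its last target. There are 200 camera calls.

### The job

Pick up the metal vent coupler, use the flat spur on its side as a lever under the tab of the black dust cap on the pressure port to pop the cap open, and swing it well back without touching it with the gripper. Then press the coupler squarely onto the slanting nipple until it snaps, and keep pressing against the spring so that the valve pin stays well down: finish like that, still gripping and pressing, without letting go. Leave the other things on the worktop where they are.

Things in the scene. Friction and masses are not known exactly. Their poses are not given: they have to be found in the camera images.
- coupler: the vent coupler, loose, 0.1 to 0.2 kg, 88 mm tall, standing on its mouth. Origin: centre of the mouth (lower end); z up through it; x along the spur. Steel collar 30 mm across (z 0 to 28 mm), its mouth 17 mm wide inside a bevel, bore 25 mm deep; neck; square aluminium grip (z 35 to 75 mm); brass nozzle 12 mm across on top, to z 88 mm
- coupler_grip (a point): centre of the coupler's square grip, 55 mm above the mouth; the grip is 24x24 mm and 40 mm tall, its faces square to the coupler's x and y
- spur_tip (a point): middle of the upper edge of the spur's free end, at (26, 0, 24) mm in the coupler's frame. The spur is a flat steel tongue 12 mm wide and 4 mm thick (z 20 to 24 mm), reaching 11 mm out from the collar towards +x
- fitting: the pressure port, fixed to the worktop: dark foot plate 100x80 mm, 10 mm thick, with an aluminium pedestal 44x44 mm; origin under it on the worktop; z up, -x is its front, roughly towards the robot. The shoulder of the nipple is 75 mm above the origin
- nipple: frame of the slanting nipple on the fitting. Origin: centre of the shoulder at its foot (round boss, 34 mm across); z runs out along the nipple, leaning 25 degrees from vertical to the fitting's front (robot side); y is the fitting's y; x points to its back and upwards. The steel nipple is 14 mm thick, 24 mm long, with a tapered end; a 6 mm pin stands out to z = 31 mm
- nipple_end (a point): centre of the nipple's end, 24 mm out. Spring balls in its sides (z = 13 mm): the coupler's rim is forced over them with about 8 N and snaps; snapped on, its mouth is less than about 6 mm from the shoulder, and fully home it touches it (nipple z = 0). Any turn of the coupler about the axis fits; play about 1.6 mm all round
- cap_tab (a point): middle of the lower front edge of the dust cap's tab. Moves with the cap; closed, it is at (-38, 0, 16) mm in the nipple frame. The tab is 20 mm wide (y) and 4 mm thick; 15 mm of its underside (x -38 to -23 mm, at z = 16 mm) is free, with open space in front of and below it
- cap_hinge (a joint): opening angle of the black dust cap (rad): 0 closed over the nipple, 2.3 the stop. A detent holds it shut and gives at about 5 N of lift under the tab's tip, within the first 0.15 rad; then the stiff hinge keeps it where it is left. At 1.6 or more it is clear of the nipple and of the coupler's path
- dust_cap: the black dust cap: a cup 25 mm across (top at nipple z = 38 mm) with a tab to the front (-x). Origin on its hinge line, which runs along y at x = 36, z = 8 mm in the nipple frame; axes as the nipple's while closed
- pin_travel (a joint): how far the valve pin in the nipple's end is pushed in (m): 0 out, 0.006 fully in. Spring: 3.6 N at first, 1.2 N per mm more. The coupler's bore pushes it in once snapped on, 6 mm when fully home. Let go, the coupler stays on but the pin springs back to 1 mm or less; well down means 4 mm or more
- valve_pin: the valve pin, brass, 6 mm across, in the end of the nipple
- small_weight: small brass knob weight, 24 mm across, 30 mm high; a bystander, leave it alone
- block: plain wooden block, 48x105x24 mm, lying flat; a bystander, leave it alone
- jar: clear sample jar with a white lid, 62 mm across, 78 mm high; a bystander, leave it alone
- big_weight: larger brass knob weight, 29 mm across, 38 mm high; a bystander, leave it alone
- brush: flat brush with a wooden handle, 40x176x13 mm, lying flat; a bystander, leave it alone
- pestle: wooden pestle with a rubber head, 24x133x24 mm, lying; a bystander, leave it alone

How it is judged:
On the way, in this order (a step that is already met when the one before it is completed fails the run):
1. the cap is popped out of its detent with the spur at its tab (value of joint cap_hinge above 0.15 rad and distance between spur_tip and cap_tab below 0.03 m), for 0.05 s.
2. the cap is swung well back (value of joint cap_hinge above 1.4 rad), for 0.1 s.
3. the coupler is pressed squarely onto the nipple until it snaps (z of coupler in the frame of nipple between -0.003 and 0.0065 m and x of coupler in the frame of nipple between -0.0035 and 0.0035 m and y of coupler in the frame of nipple between -0.0035 and 0.0035 m and angle between the z axis of coupler and the z axis of nipple, either way round below 0.12 rad), for 0.1 s.
At the end, for the whole second after the job is handed in: Coupler snapped on (mouth within 6.5 mm of the shoulder and 3.5 mm of the axis, axes within 0.12 rad), pressing the valve pin in by more than 3.5 mm, still gripped by the fingers and at rest, cap open more than 1.2 rad (all of step 3 and value of joint pin_travel above 0.0035 m and value of joint cap_hinge above 1.2 rad and contact force between the fingers and coupler above 2 N and contact force between coupler and valve_pin above 3 N and linear speed of coupler below 0.02 m/s); the arm keeps its last pose, push and grip.
It fails at once if the gripper or the arm touches the dust cap (contact force between any of the fingers, the arm and dust_cap above 0.5 N).
It fails at once if a bystander is moved by more than 30 mm (distance of any of small_weight, block, jar, big_weight, brush from where it was at the start of the episode above 0.03 m).
It also fails if it takes over 45 s, if anything falls off the work surface, if the arm or the gripper's body presses on something with over 40 N, if the wrist force passes 120 N, or if a joint passes its speed limit or range.

## Working session

There is one attempt and no reset: what is moved stays moved. The work goes in short steps, Python scripts to look and compute and a shell command to move; the robot and the scene stay as the last step left them, time stands still between calls to the robot, and variables do not carry over. Pictures are saved under pics/ and viewed, about 8 in all and at most 12, crops included, and the job is handed in when it is done.

```bash
mkdir -p pics; cat > h.py <<'E'
import numpy as np, cv2
from scipy.spatial.transform import Rotation as R
from workcell import telemetry, viewer, manip, spot_in, mark_of
def cam(n): return viewer.camera(n)
def save(p,f,crop=None,s=1):
    im=p["frame"][:,:,::-1]
    if crop: im=im[crop[1]:crop[3],crop[0]:crop[2]]
    cv2.imwrite(f,cv2.resize(im,None,fx=s,fy=s,interpolation=cv2.INTER_CUBIC))
def W(p,l): return (p["cam_to_world"]@np.r_[l,1])[:3]
def px(p,w):
    c=np.linalg.inv(p["cam_to_world"])@np.r_[w,1]; q=p["intrinsics"]@[c[0],-c[1],-c[2]]; return q[:2]/q[2]
def find(p,names,fn=mark_of):
    for n in names:
        for d in fn(n,p)[:2]:
            w=W(p,d["location"]); print(n,round(d["conf"],2),w.round(4),px(p,w).round())
E
python3 - <<'E'
from h import *
print(telemetry.get_obs())
ims=[]
for n in("scene","top"):
    p=cam(n); print(n,p["cam_to_world"].round(3).tolist()); ims.append(p["frame"])
    find(p,["coupler","coupler_grip","spur_tip","fitting","nipple","nipple_end","cap_tab","dust_cap"])
    find(p,["small_weight","block","jar","big_weight","brush","pestle"],spot_in)
    save(p,f"pics/{n}.png")
E
```

```text
{'clock': 0.0, 'joint_pos': array([ 1.26042177,  0.33284683, -0.06470677,  1.46091703,  0.02161281,
        1.34993383, -0.08850267]), 'joint_velocities': array([-2.83733814e-04,  7.69722392e-04, -2.48231870e-04, -8.67893500e-05,
       -6.38295042e-04,  6.26517636e-04, -3.39472512e-04]), 'tau': array([-4.06590325e-04, -6.25443721e+01,  4.93880978e-02, -3.91594863e+01,
        1.62703462e-02,  1.01547901e-02,  9.23768880e-06]), 'position': array([ 0.17727445, -0.59894016,  0.2305432 ]), 'ee_rot': array([ 0.42340549,  0.56694906, -0.42285376,  0.56611946]), 'ft_force': array([-0.675128  ,  0.37721566,  0.59079044]), 'torque': array([0.01169422, 0.03656813, 0.05607741]), 'grip_width': 0.999707244329859}
scene [[-0.854, 0.324, -0.407, 0.172], [-0.52, -0.553, 0.65, 0.878], [-0.015, 0.767, 0.641, 0.628], [0.0, 0.0, 0.0, 1.0]]
coupler 0.87 [4.389e-01 2.133e-01 2.000e-04] [334. 221.]
coupler_grip 0.74 [0.4422 0.2097 0.0515] [335. 202.]
spur_tip 0.86 [0.4626 0.2136 0.0243] [325. 210.]
spur_tip 0.34 [0.5352 0.4119 0.0764] [244. 234.]
fitting 0.81 [0.5338 0.4089 0.0054] [247. 260.]
nipple 0.81
[... 1104 characters left out ...]
5675 0.4211 0.0944] [252. 180.]
nipple 0.7 [4.017e-01 5.742e-01 4.000e-04] [199. 242.]
nipple 0.69 [0.5343 0.4114 0.0766] [256. 193.]
nipple_end 0.85 [0.522  0.4039 0.0974] [258. 197.]
cap_tab 0.68 [0.4995 0.3939 0.0796] [262. 206.]
cap_tab 0.66 [0.4685 0.2146 0.0237] [328. 220.]
dust_cap 0.7 [0.5666 0.4206 0.0939] [252. 180.]
dust_cap 0.49 [0.3427 0.3994 0.003 ] [260. 264.]
block 0.64 [0.4045 0.5668 0.0238] [200. 241.]
block 0.51 [0.5307 0.4071 0.1017] [257. 194.]
jar 0.58 [0.6851 0.3283 0.0811] [289. 138.]
jar 0.36 [0.5299 0.4059 0.0993] [258. 194.]
big_weight 0.6 [0.3521 0.4852 0.0255] [229. 261.]
brush 0.59 [0.3444 0.201  0.0126] [332. 266.]
pestle 0.86 [0.3427 0.3947 0.024 ] [261. 265.]
```

View pics/scene.png

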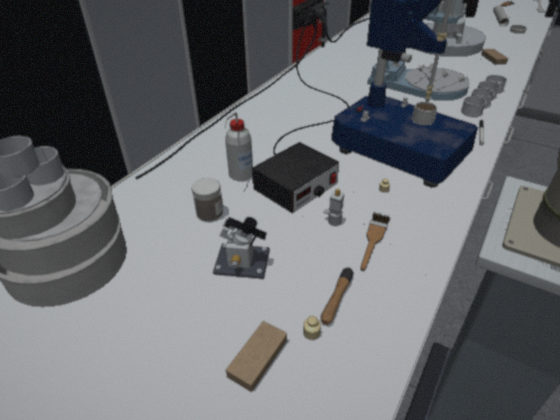

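View pics/top.png

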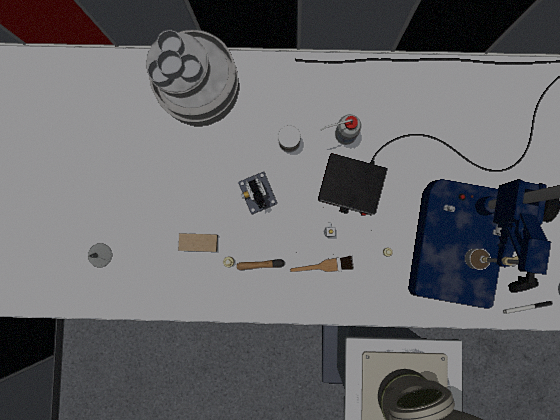

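The pictures show the coupler at scene (335,205), the fitting at (245,250) with its cap tab at (265,236), and a tall navy machine between them and the arm. The network points agree with what I see. I'll raise the arm first so it clears the machine.

```bash
python3 -m crank '[[0,[0,0,4],[0,0,0]],[0,[0,0,4],[0,0,0]],[0,[0,0,4],[0,0,0]],[0,[0,0,4],[0,0,0]],[0,[0,0,4],[0,0,0]],[0,[0,0,4],[0,0,0]],[0,[0,0,4],[0,0,0]],[0,[0,0,4],[0,0,0]]]'
python3 - <<'E'
from h import *
o=telemetry.get_obs(); M=R.from_quat(o["ee_rot"]).as_matrix(); print(o["position"],M.round(3).tolist(),o["joint_pos"].round(2))
p=cam("wrist"); print(p["cam_to_world"].round(3).tolist()); print(M.T@(p["cam_to_world"][:3,3]-o["position"])); save(p,"pics/w1.png")
E
```

```text
clock: 2.17
position: [0.1769, -0.5994, 0.5533]
ee_rot: [0.423, 0.565, -0.424, 0.567]
ft_force: [-31.8, 84.4, -2.2]
grip_width: 1.002
[ 0.17686627 -0.59937894  0.55333496] [[0.001, 0.959, 0.283], [-0.003, 0.283, -0.959], [-1.0, 0.0, 0.004]] [ 1.19  0.44  0.05  0.64 -0.02  2.06 -0.06]
[[0.284, 0.927, 0.246, 0.238], [-0.959, 0.273, 0.076, -0.581], [0.003, -0.257, 0.966, 0.696], [0.0, 0.0, 0.0, 1.0]]
[-0.14217363  0.06404113  0.00023245]
```

```bash
python3 -m crank '[[0,[0,0,-4],[0,0,0]],[0,[0,0,-4],[0,0,0]],[0,[0,0,0],[0,0,0]]]'
python3 - <<'E'
from h import *
o=telemetry.get_obs(); print(o["joint_pos"].round(2),o["ft_force"])
E
```

```text
clock: 2.47
position: [0.1762, -0.596, 0.4586]
ee_rot: [0.428, 0.573, -0.419, 0.56]
ft_force: [1.2, -1.5, -5.1]
grip_width: 1.0
[ 1.19  0.35  0.03  0.97 -0.01  1.84 -0.07] [ 1.18953128 -1.54917246 -5.06531581]
```

View pics/w1.png

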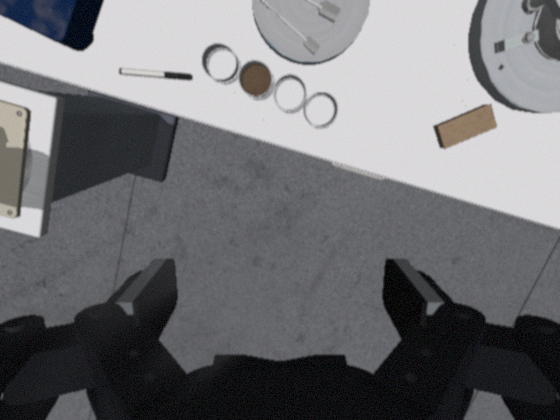

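The 84 N reading came from joint 6 reaching its range end. It's gone after backing off, so I'll stay at z≈0.46 and come in to a smaller radius. The wrist view shows the navy machine at the upper left (60,20), the dishes and the cart.

```bash
python3 -m crank '[[0,[1.8,3.6,0],[0,0,0]],[0,[1.8,3.6,0],[0,0,0]],[0,[1.8,3.6,0],[0,0,0]],[0,[1.8,3.6,0],[0,0,0]],[0,[1.8,3.6,0],[0,0,0]],[0,[1.8,3.6,0],[0,0,0]]]'
python3 - <<'E'
from h import *
o=telemetry.get_obs(); print(o["joint_pos"].round(2),o["ft_force"])
p=cam("wrist"); save(p,"pics/w2.png")
E
```

```text
clock: 2.97
position: [0.2864, -0.382, 0.4759]
ee_rot: [0.423, 0.565, -0.423, 0.568]
ft_force: [0.9, 0.2, 0.9]
grip_width: 0.999
[ 0.96 -0.   -0.13  1.34 -0.    1.8  -0.45] [0.8927825  0.15188599 0.86538137]
```

View pics/w2.png

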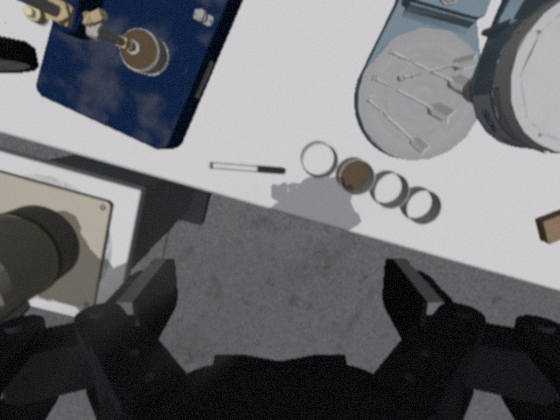

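```bash
python3 - <<'E'
from h import *
def ray(p,u,v):
    d=np.linalg.inv(p["intrinsics"])@[u,v,1]; return p["cam_to_world"][:3,3],p["cam_to_world"][:3,:3]@[d[0],-d[1],-d[2]]
a=cam("top"); b=cam("wrist")
for q,r in(((523,284),(15,55)),((481,259),(142,50)),((505,260),(95,28))):
    o1,d1=ray(a,*q);o2,d2=ray(b,*r)
    t=np.linalg.lstsq(np.c_[d1,-d2],o2-o1,rcond=None)[0]; print(o1+t[0]*d1,o2+t[1]*d2)
save(a,"pics/t2.png",(380,150,560,420),2.2)
E
```

```text
[ 0.33022798 -0.17120762  0.35994434] [ 0.3364713  -0.17128046  0.35956133]
[ 0.37523213 -0.16529542  0.13505972] [ 0.3791238  -0.16570788  0.13512682]
[ 0.37703282 -0.17238797  0.26606071] [ 0.37714203 -0.1723994   0.26606297]
```

View pics/t2.png

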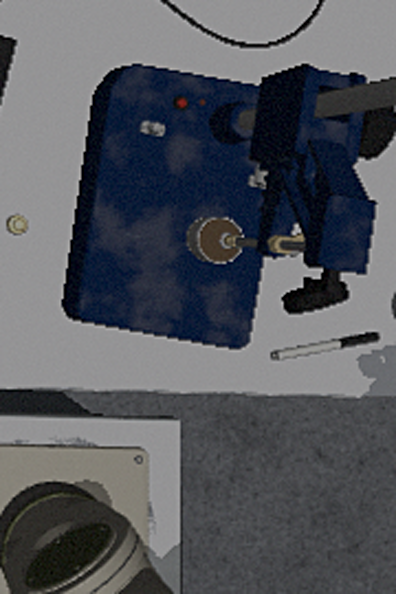

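```bash
python3 -m crank '[[0,[0,2.5,2],[0,0,0]],[0,[0,2.5,2],[0,0,0]],[0,[0.4,2.8,2],[0,0,0]],[0,[0.6,2.8,2],[0,0,0]],[0,[0,0,0],[0,0,0]]]'
python3 - <<'E'
from h import *
o=telemetry.get_obs(); print(o["joint_pos"].round(2),o["ft_force"])
E
```

```text
clock: 3.53
position: [0.2967, -0.2739, 0.5592]
ee_rot: [0.422, 0.564, -0.422, 0.571]
ft_force: [0.7, -0.7, 0.7]
grip_width: 1.0
[ 0.89 -0.1  -0.22  1.26 -0.02  1.98 -0.62] [ 0.68741849 -0.74808714  0.68804367]
```

```bash
python3 -m crank '[[0,[2.2,3.2,0],[0,0,0]],[0,[2.2,3.4,0],[0,0,0]],[0,[1.6,3.6,0],[0,0,0]],[0,[1.4,3.8,0],[0,0,0]],[0,[1,3.8,0],[0,0,0]],[0,[0.4,4,0],[0,0,0]],[0,[0,4,0],[0,0,0]],[0,[0,4,-1],[0,0,0]],[0,[0,4,-2],[0,0,0]]]'
python3 - <<'E'
from h import *
o=telemetry.get_obs(); print(o["joint_pos"].round(2),o["ft_force"])
E
```

```text
clock: 4.28
position: [0.384, 0.0594, 0.5269]
ee_rot: [0.425, 0.565, -0.422, 0.568]
ft_force: [1.0, 0.4, 0.3]
grip_width: 0.999
[ 0.6  -0.17 -0.69  1.36 -0.12  1.91 -1.41] [0.99762145 0.39863895 0.2705618 ]
```

```bash
python3 -m crank '[[0,[0.4,2,-3],[0,0,0]],[0,[0.4,2,-3],[0,0,0]],[0,[0.4,2,-3],[0,0,0]],[0,[0.4,2,-3],[0,0,0]],[0,[0.4,1.6,-3],[0,0,0]],[0,[0.4,1.6,-3],[0,0,0]],[0,[0.4,1.6,-3],[0,0,0]],[0,[0.4,1,-3],[0,0,0]],[0,[0.4,0.2,-3],[0,0,0]],[0,[0,0,-3],[0,0,0]],[0,[0,0,0],[0,0,0]]]'
python3 - <<'E'
from h import *
o=telemetry.get_obs(); print(o["joint_pos"].round(2),o["ft_force"],R.from_quat(o["ee_rot"]).as_matrix().round(3).tolist())
p=cam("wrist"); find(p,["coupler","coupler_grip","spur_tip","nipple","nipple_end","cap_tab","dust_cap","fitting"]); save(p,"pics/w3.png")
E
```

```text
clock: 5.2
position: [0.4192, 0.1966, 0.221]
ee_rot: [0.423, 0.568, -0.424, 0.565]
ft_force: [-0.9, 0.2, -0.2]
grip_width: 0.998
[ 0.45  0.05 -0.99  1.84  0.04  1.28 -1.83] [-0.86406913  0.18682521 -0.2199283 ] [[-0.005, 0.959, 0.283], [0.001, 0.283, -0.959], [-1.0, -0.005, -0.002]]
coupler 0.66 [0.4416 0.2116 0.0007] [272. 152.]
coupler_grip 0.96 [0.4405 0.2085 0.053 ] [274. 161.]
spur_tip 0.59 [0.4641 0.21   0.0232] [280. 133.]
spur_tip 0.51 [0.5014 0.3975 0.0727] [58. 17.]
cap_tab 0.95 [0.4983 0.3973 0.0739] [57. 21.]
dust_cap 0.35 [0.4419 0.2073 0.0533] [276. 160.]
fitting 0.36 [ 0.4422  0.2126 -0.0055] [272. 151.]
```

View pics/w3.png

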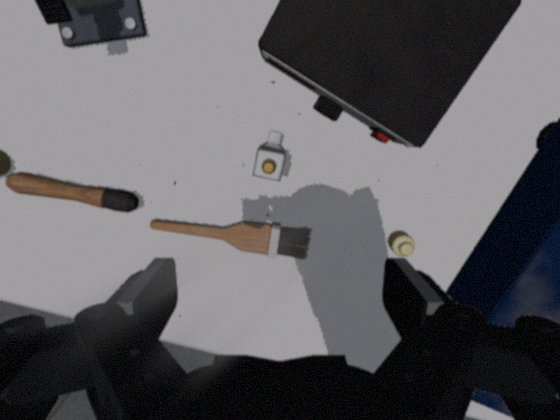

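The wrist view shows the coupler at (269,163) with its spur pointing up at (275,135). The black box lies to the upper right and the brush below, both clear of the fingers. I'll refine position and yaw from the pixels.

```bash
cat >> h.py <<'E'
def onz(p,u,v,z):
    d=np.linalg.inv(p["intrinsics"])@[u,v,1]; d=p["cam_to_world"][:3,:3]@[d[0],-d[1],-d[2]]; o=p["cam_to_world"][:3,3]
    return o+d*(z-o[2])/d[2]
E
python3 - <<'E'
from h import *
p=cam("wrist"); save(p,"pics/w4.png",(225,110,315,200),6)
E
```

```text
(no output)
```

View pics/w4.png

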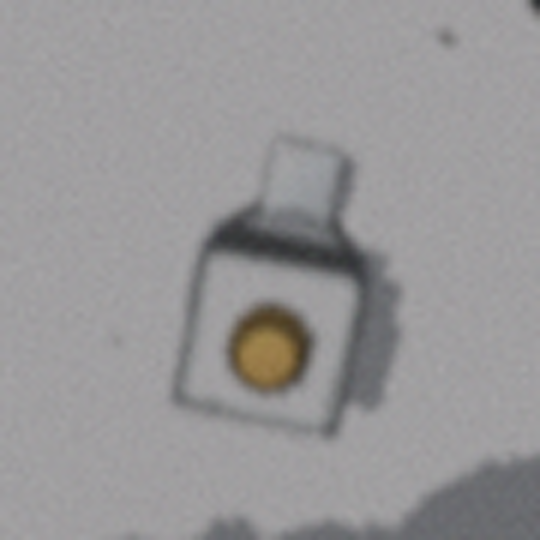

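The crop shows the grip square clearly, with corners at (210,248), (362,272), (332,432) and (177,403). The brass nozzle is at (267,353) and the spur end at (313,140).

```bash
python3 - <<'E'
from h import *
p=cam("wrist"); f=lambda u,v,z: onz(p,225+u/6,110+v/6,z)
c=[f(*q,.075) for q in((210,248),(362,272),(332,432),(177,403))]
print(np.round(c,4), np.mean(c,0)); n=f(267,353,.088); s=f(313,140,.024); print(n,s)
yaw=lambda a,b: np.degrees(np.arctan2(*(b-a)[1::-1]))
print([np.linalg.norm(c[i]-c[i-1]) for i in range(4)], yaw(c[3],c[0]),yaw(c[2],c[1]),yaw(c[1],c[0])-90,yaw(c[2],c[3])-90,yaw(np.mean(c,0),s))
o=telemetry.get_obs(); print(o["position"])
E
```

```text
[[0.4488 0.2235 0.075 ]
 [0.4517 0.202  0.075 ]
 [0.4285 0.1996 0.075 ]
 [0.4263 0.222  0.075 ]] [0.4388268  0.21177478 0.075     ]
[0.43882273 0.21186554 0.088     ] [0.46474452 0.21343275 0.024     ]
[np.float64(0.02259033375257851), np.float64(0.02162862278095437), np.float64(0.023264766198507383), np.float64(0.022597254181415054)] 3.598426295566653 6.074163872366242 7.586341261350185 5.757852167726938 3.6602691290881735
[0.41965108 0.1978375  0.2241456 ]
```

```bash
python3 -m crank '[[0,[1,0.7,-2],[0,0,-0.1]],[0,[0.93,0.69,-2],[0,0,-0.09]],[0,[0,0,-3],[0,0,0]],[0,[0,0,-3],[0,0,0]],[0,[0,0,-3],[0,0,0]],[0,[0,0,-2],[0,0,0]],[0,[0,0,0],[0,0,0]]]'
python3 - <<'E'
from h import *
o=telemetry.get_obs(); print(o["position"],o["ft_force"],R.from_quat(o["ee_rot"]).as_matrix().round(3).tolist())
E
```

```text
clock: 6.33
position: [0.4365, 0.2105, 0.0701]
ee_rot: [0.473, 0.525, -0.477, 0.523]
ft_force: [-0.3, -0.8, -0.4]
grip_width: 1.001
[0.43645513 0.21053088 0.0700979 ] [-0.26772143 -0.75423221 -0.39449668] [[-0.006, 0.995, 0.098], [-0.002, 0.098, -0.995], [-1.0, -0.006, 0.001]]
```

Yaw is good. Next I correct x and y, go down and close.

```bash
python3 -m crank '[[0,[0.25,0.12,-1.6],[0,0,0]],[0,[0,0,-1.6],[0,0,0]],[0,[0,0,0],[0,0,0]],[0.5,[0,0,0],[0,0,0]],[0.7,[0,0,0],[0,0,0]],[1,[0,0,0],[0,0,0]],[1,[0,0,0],[0,0,0]],[1,[0,0,0],[0,0,0]],[1,[0,0,0],[0,0,0]],[1,[0,0,0],[0,0,0]]]' 100
python3 - <<'E'
from h import *
o=telemetry.get_obs(); print(o["position"],o["ft_force"],o["joint_pos"].round(2))
p=cam("scene"); find(p,["coupler","coupler_grip","spur_tip","nipple","nipple_end","cap_tab","dust_cap","fitting"])
p=cam("top"); find(p,["nipple","nipple_end","cap_tab","dust_cap","fitting"])
E
```

```text
clock: 7.17
position: [0.4418, 0.2131, 0.0425]
ee_rot: [0.475, 0.523, -0.475, 0.524]
ft_force: [-1.3, -0.3, 7.1]
grip_width: 0.269
[0.44178587 0.21312363 0.04249867] [-1.27370747 -0.26900324  7.08874728] [ 0.26  0.38 -0.91  1.97  0.37  0.96 -2.3 ]
coupler 0.86 [0.4355 0.2107 0.0027] [336. 220.]
coupler 0.48 [ 0.353   0.4887 -0.0006] [310. 332.]
coupler_grip 0.69 [0.4423 0.2125 0.0493] [334. 203.]
coupler_grip 0.16 [0.4386 0.2137 0.0011] [334. 221.]
spur_tip 0.87 [0.464  0.2161 0.021 ] [324. 211.]
nipple 0.85 [0.5355 0.4095 0.079 ] [244. 233.]
nipple_end 0.88 [0.5237 0.4088 0.0943] [249. 228.]
cap_tab 0.84 [0.5017 0.3942 0.0737] [264. 236.]
dust_cap 0.79 [0.5653 0.4215 0.0948] [227. 225.]
fitting 0.77 [0.539  0.4112 0.0044] [245. 260.]
fitting 0.72 [ 0.3524  0.4896 -0.0006] [310. 333.]
nipple 0.58 [0.5377 0.4073 0.0752] [258. 192.]
nipple_end 0.58 [0.5248 0.4072 0.0971] [257. 196.]
nipple_end 0.25 [0.5378 0.4098 0.0743] [257. 192.]
cap_tab 0.65 [0.5223 0.4034 0.0978] [258. 197.]
cap_tab 0.61 [0.4955 0.3929 0.0749] [263. 208.]
dust_cap 0.59 [0.5671 0.4212 0.096 ] [252. 180.]
fitting 0.64 [ 0.5343  0.4112 -0.0006] [258. 196.]
fitting 0.37 [0.341  0.398  0.0016] [261. 265.]
```

```bash
python3 -m crank '[[1,[0,0,3],[0,0,0]],[1,[0.4,2.7,1.2],[0,0,0.06]],[1,[0.4,3,0],[0,0,0.06]],[1,[0.4,3,0],[0,0,0.06]],[1,[0.4,3,0],[0,0,0.06]],[1,[0.3,3,0],[0,0,0.06]],[1,[0.2,2,0],[0,0,0]],[1,[0,0,0],[0,0,0]],[1,[0,0,0],[0,0,0]]]'
cat >> h.py <<'E'
def tool():
    o=telemetry.get_obs(); M=R.from_quat(o["ee_rot"]).as_matrix()
    print("t",round(o["clock"],2),"p",o["position"].round(4),"F",o["ft_force"].round(1),"j",o["joint_pos"].round(2),"w",round(o["grip_width"],3))
    print(" tool y",M[:,1].round(3),"x",M[:,0].round(3)); return o,M
E
python3 - <<'E'
from h import *
tool()
p=cam("wrist"); find(p,["coupler","spur_tip","nipple","nipple_end","cap_tab","dust_cap","fitting"]); save(p,"pics/w5.png")
q=cam("scene"); find(q,["coupler","coupler_grip","spur_tip","cap_tab","dust_cap"]); save(q,"pics/s5.png",(180,150,380,290),3)
a,b=p["frame"],cv2.resize(q["frame"][170:280,190:340],None,fx=3,fy=3)
im=np.zeros((420,450*1+560,3),np.uint8); im[:,:560]=a; im[:330,560:]=b
cv2.imwrite("pics/c5.png",cv2.resize(im[:,:,::-1],(800,333)))
E
```

```text
clock: 8.67
position: [0.4614, 0.381, 0.0834]
ee_rot: [0.391, 0.59, -0.391, 0.589]
ft_force: [0.3, 0.2, -0.6]
grip_width: 0.268
t 8.67 p [0.4614 0.381  0.0834] F [ 0.3  0.2 -0.6] j [-0.05  0.58 -0.93  1.66  0.5   1.16 -2.28] w 0.268
 tool y [ 0.921  0.389 -0.001] x [-0.001  0.    -1.   ]
coupler 0.59 [0.4593 0.3776 0.0384] [283. 236.]
spur_tip 0.56 [0.4819 0.3884 0.0622] [282. 205.]
nipple 0.88 [0.5378 0.4145 0.0754] [277.  66.]
nipple_end 0.78 [0.5262 0.4091 0.0967] [278.  97.]
cap_tab 0.89 [0.5006 0.4008 0.0734] [273. 163.]
fitting 0.93 [ 0.5397  0.4125 -0.0014] [282.  82.]
coupler 0.78 [0.4625 0.3765 0.043 ] [287. 250.]
coupler_grip 0.75 [0.4614 0.3762 0.0933] [288. 230.]
coupler_grip 0.74 [0.5251 0.4092 0.0959] [248. 228.]
spur_tip 0.67 [0.4835 0.3881 0.0649] [274. 241.]
cap_tab 0.68 [0.5013 0.3925 0.0768] [265. 234.]
cap_tab 0.24 [0.4578 0.3781 0.0443] [289. 251.]
```

View pics/c5.png

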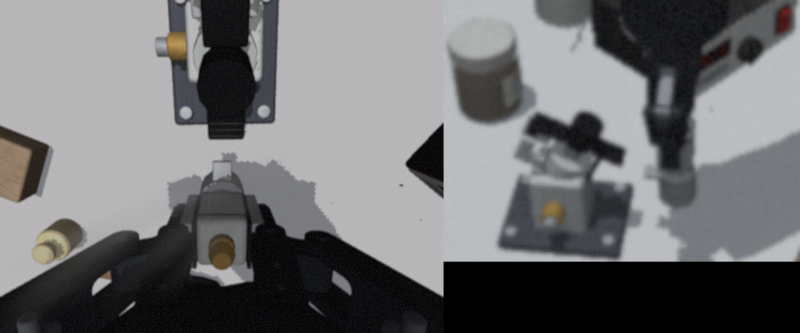

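The left half of the picture (wrist view, scaled 0.79) shows the spur at (221,161) facing the tab's front edge at (226,138). The fitting lies square ahead, about 4 px to the right. The big weight is at (55,240) and the block at (15,165), both clear. Next I'll measure the lateral offset from the pixels.

```bash
python3 - <<'E'
from h import *
o,M=tool(); p=cam("wrist"); k=560/443.6
g=cv2.cvtColor(p["frame"],cv2.COLOR_RGB2GRAY)
for v in (60,100,110,120,160,166,170): # dark runs along rows
    r=g[v,180:380].astype(int); d=np.where(np.abs(np.diff(r))>25)[0]+180; print(v,d.tolist())
ey=np.array([-M[1,1],M[0,1],0]);ex=M[:,1]
for n,u,v,z in(("holes",224*k,112*k,.01),("tab",226.5*k,138*k,.0734),("spur",221.5*k,161*k,.0655),("holeL",184*k,113*k,.01),("holeR",264*k,112*k,.01)):
    w=onz(p,u,v,z); d=w-o["position"]; print(n,w.round(4),"fwd",round(d@ex,4),"left",round(d@ey,4))
save(p,"pics/w6.png",(200,0,360,240),2.5)
E
```

```text
t 9.37 p [0.4623 0.3799 0.0836] F [ 0.8  0.7 -1.1] j [-0.05  0.58 -0.93  1.66  0.5   1.16 -2.28] w 0.266
 tool y [0.922 0.387 0.   ] x [ 0. -0. -1.]
60 [207, 252, 261, 319, 326, 327, 345, 346, 347]
100 [214, 215, 234, 244, 245, 246, 315, 316, 317, 344, 345]
110 [214, 215, 344, 345]
120 [215, 216, 245, 344, 345]
160 [257, 258, 259, 303, 304]
166 [258, 259, 303, 304]
170 [258, 259, 303, 304, 305]
holes [0.5078 0.3968 0.01  ] fwd 0.0486 left -0.002
tab [0.499  0.3921 0.0734] fwd 0.0386 left -0.0029
spur [0.4837 0.3888 0.0655] fwd 0.0232 left -0.0001
holeL [0.495  0.4254 0.01  ] fwd 0.0478 left 0.0293
holeR [0.52  0.368 0.01 ] fwd 0.0486 left -0.0333
```

View pics/w6.png

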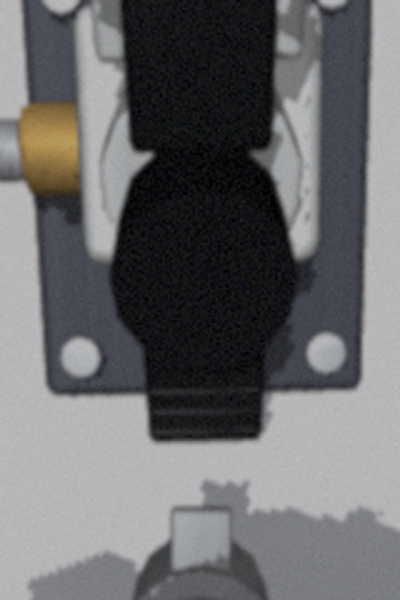

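The tab's centre is at u≈281 and the spur's at u≈280, so they line up sideways. The gap is 15 mm and the spur top sits 8 mm below the tab edge. I'll move in and start lifting.

```bash
python3 -m crank '[[1,[0.73,0.3,0],[0,0,0]],[1,[0.73,0.31,0],[0,0,0]],[1,[0.73,0.3,0],[0,0,0]],[1,[0,0,0],[0,0,0]],[1,[0,0,0.6],[0,0,0]],[1,[-0.09,-0.04,0.6],[0,0,0]],[1,[-0.15,-0.06,0.8],[0,0,0]],[1,[-0.15,-0.06,0.8],[0,0,0]],[1,[0,0,0],[0,0,0]]]' 110
python3 - <<'E'
from h import *
tool()
q=cam("scene"); find(q,["spur_tip","cap_tab","coupler"]); save(q,"pics/s7.png",(190,170,340,280),5)
E
```

```text
clock: 10.17
position: [0.4804, 0.3883, 0.1142]
ee_rot: [0.392, 0.589, -0.39, 0.589]
ft_force: [-0.1, 0.2, -1.1]
grip_width: 0.262
t 10.17 p [0.4804 0.3883 0.1142] F [-0.1  0.2 -1.1] j [-0.06  0.58 -0.93  1.58  0.49  1.22 -2.26] w 0.262
 tool y [0.922 0.388 0.003] x [ 0.003  0.002 -1.   ]
spur_tip 0.82 [0.5004 0.3985 0.0934] [263. 230.]
cap_tab 0.94 [0.4989 0.3885 0.1006] [267. 224.]
cap_tab 0.56 [0.5004 0.3977 0.0957] [263. 229.]
coupler 0.75 [0.4777 0.3875 0.0757] [277. 238.]
```

View pics/s7.png

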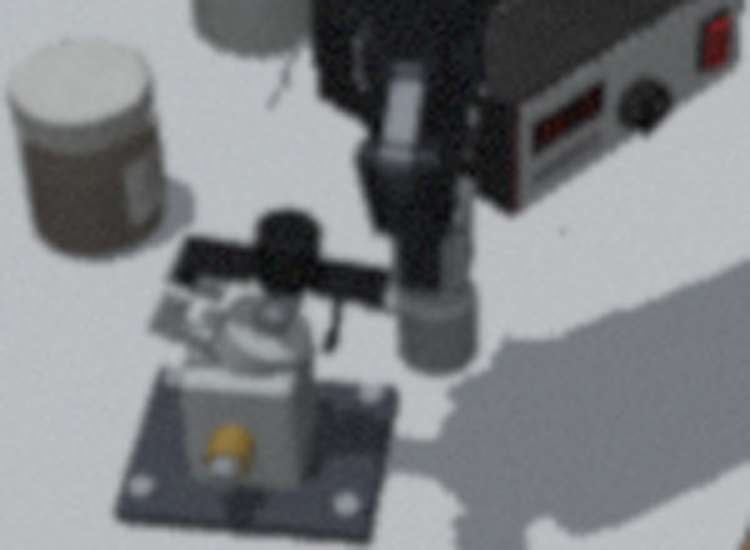

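The cap has popped: its tab now rises and rests on the spur at crop (385,285), and the gripper is clear. I'll follow the arc round.

```bash
python3 -m crank '[[1,[0.02,0.01,0.7],[0,0,0]],[1,[0.02,0.01,0.7],[0,0,0]],[1,[0.24,0.1,0.8],[0,0,0]],[1,[0.24,0.1,0.8],[0,0,0]],[1,[0.4,0.17,0.7],[0,0,0]],[1,[0.4,0.17,0.7],[0,0,0]],[1,[0.55,0.23,0.58],[0,0,0]],[1,[0.55,0.23,0.58],[0,0,0]],[1,[0,0,0],[0,0,0]]]'
python3 - <<'E'
from h import *
tool()
q=cam("scene"); find(q,["spur_tip","cap_tab","coupler"])
E
```

```text
clock: 11.12
position: [0.506, 0.3982, 0.1684]
ee_rot: [0.392, 0.589, -0.391, 0.589]
ft_force: [0.4, 0.4, -1.3]
grip_width: 0.264
t 11.12 p [0.506  0.3982 0.1684] F [ 0.4  0.4 -1.3] j [-0.08  0.58 -0.94  1.45  0.47  1.34 -2.22] w 0.264
 tool y [0.922 0.386 0.002] x [ 0.002  0.001 -1.   ]
spur_tip 0.82 [0.529  0.4056 0.1494] [246. 203.]
cap_tab 0.6 [0.5244 0.4048 0.1566] [248. 201.]
coupler 0.62 [0.5275 0.4044 0.1493] [247. 203.]
coupler 0.55 [0.5046 0.3988 0.1276] [260. 215.]
```

```bash
python3 -m crank '[[1,[0.67,0.28,0.4],[0,0,0]],[1,[0.67,0.28,0.4],[0,0,0]],[1,[0.74,0.31,0.22],[0,0,0]],[1,[0.74,0.31,0.22],[0,0,0]],[1,[0.46,0.19,0.03],[0,0,0]],[1,[0.46,0.19,0.03],[0,0,0]],[1,[0.37,0.15,0],[0,0,0]],[1,[0,0,0],[0,0,0]],[1,[0,0,0],[0,0,0]]]'
python3 - <<'E'
from h import *
tool()
q=cam("scene"); find(q,["spur_tip","cap_tab","coupler"])
E
```

```text
clock: 12.07
position: [0.5454, 0.4147, 0.1799]
ee_rot: [0.391, 0.589, -0.391, 0.589]
ft_force: [-0.0, -0.2, -1.3]
grip_width: 0.263
t 12.07 p [0.5454 0.4147 0.1799] F [-0.  -0.2 -1.3] j [-0.14  0.66 -0.91  1.31  0.51  1.41 -2.19] w 0.263
 tool y [ 0.922  0.387 -0.   ] x [-0. -0. -1.]
spur_tip 0.67 [0.5676 0.4224 0.1599] [222. 197.]
cap_tab 0.73 [0.5671 0.4239 0.1736] [221. 191.]
coupler 0.78 [0.5408 0.4112 0.1393] [239. 207.]
```

```bash
python3 -m crank '[[1,[-1.4,-0.6,0],[0,0,0]],[1,[-1.4,-0.6,0],[0,0,0]],[1,[-1.3,-0.5,0],[0,0,0]],[1,[0,0,0],[0.0423,-0.1005,0]],[1,[0,0,0],[0.0423,-0.1005,0]],[1,[0,0,0],[0.0423,-0.1005,0]],[1,[0,0,0],[0.0423,-0.1005,0]],[1,[0,0,0],[0,0,0]],[1,[0,0,0],[0,0,0]]]'
python3 - <<'E'
from h import *
o,M=tool()
# target axes
ex=np.array([.922,.387,0]);ey=np.array([-.387,.922,0]);z=np.array([0,0,1])
nz=-np.sin(np.radians(25))*ex+np.cos(np.radians(25))*z; nx=np.cross(ey,nz)
T=np.c_[-nz,nx,-ey]; print("need turn",R.from_matrix(T@M.T).as_rotvec().round(3))
O=np.array([.5359,.4108,.075]); 
for h in(.045,0): print(h,(O+nx*.0028+nz*(h+.0425)-o["position"]).round(4))
p=cam("wrist"); find(p,["coupler","spur_tip","nipple","nipple_end","cap_tab","dust_cap"]); 
q=cam("scene"); find(q,["coupler","spur_tip","coupler_grip","nipple","nipple_end","cap_tab"])
q2=cam("top"); find(q2,["nipple","nipple_end","coupler"])
im=np.zeros((420,1010,3),np.uint8); im[:,:560]=p["frame"]; im[:330,560:]=cv2.resize(q["frame"][150:260,190:340],None,fx=3,fy=3)
cv2.imwrite("pics/c8.png",cv2.resize(im[:,:,::-1],(800,333)))
E
```

```text
clock: 13.02
position: [0.5033, 0.3965, 0.1799]
ee_rot: [0.508, 0.49, -0.255, 0.661]
ft_force: [0.5, -1.0, -1.0]
grip_width: 0.266
t 13.02 p [0.5033 0.3965 0.1799] F [ 0.5 -1.  -1. ] j [ 0.05  0.26 -0.99  1.84  0.58  0.83 -2.38] w 0.266
 tool y [0.835 0.353 0.422] x [ 0.39   0.161 -0.907]
need turn [ 0.003  0.    -0.001]
0.045 [ 0.0008  0.0009 -0.0244]
0 [ 0.0184  0.0083 -0.0652]
coupler 0.63 [0.5201 0.4003 0.1412] [285. 234.]
spur_tip 0.7 [0.5294 0.4078 0.1725] [279. 204.]
nipple 0.93 [0.5387 0.4106 0.0758] [280. 214.]
cap_tab 0.93 [0.5685 0.4313 0.1746] [266. 114.]
dust_cap 0.66 [0.5651 0.4212 0.0976] [281. 171.]
coupler 0.8 [0.5196 0.4044 0.1418] [251. 208.]
spur_tip 0.84 [0.5329 0.4079 0.1725] [243. 193.]
spur_tip 0.36 [0.535  0.4095 0.079 ] [244. 233.]
coupler_grip 0.63 [0.4998 0.3934 0.186 ] [263. 188.]
nipple 0.82 [0.5358 0.4129 0.0767] [243. 235.]
nipple 0.31 [0.5682 0.4243 0.174 ] [220. 191.]
nipple_end 0.89 [0.5233 0.4083 0.099 ] [249. 226.]
cap_tab 0.91 [0.5688 0.4222 0.1761] [221. 189.]
nipple 0.55 [0.5352 0.4085 0.0751] [257. 193.]
nipple_end 0.48 [0.5233 0.4064 0.0927] [257. 197.]
coupler 0.68 [0.5129 0.4016 0.1396] [258. 199.]
```

View pics/c8.png

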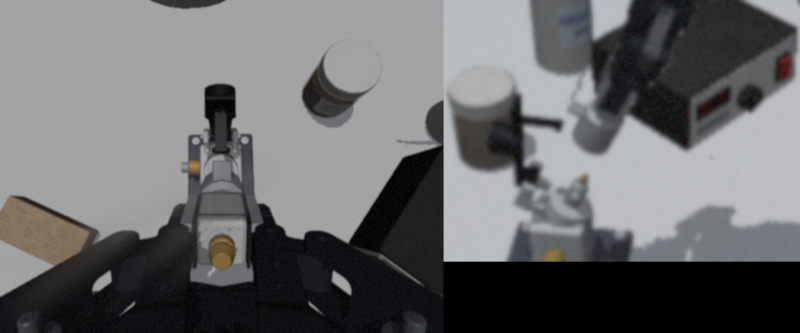

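The cap stands well back, with its tab at right panel (545,125), and the coupler leans in line above the nipple at (585,185). The network and kinematic positions agree to about 2 mm, so I'll descend along the axis.

```bash
python3 -m crank '[[1,[0.05,0.05,-1.2],[0.001,0,0]],[1,[0.04,0.04,-1.24],[0,0,0]],[1,[0.29,0.12,-0.68],[0,0,0]],[1,[0.29,0.12,-0.68],[0,0,0]],[1,[0.2,0.08,-0.45],[0,0,0]],[1,[0,0,0],[0,0,0]]]' 120
cat >> h.py <<'E'
ex=np.array([.922,.387,0]);ey=np.array([-.387,.922,0])
nz=-np.sin(np.radians(25))*ex+np.cos(np.radians(25))*np.array([0,0,1]); nx=np.cross(ey,nz); N=np.c_[nx,ey,nz]; O=np.array([.5359,.4108,.075])
def nip():
    o,M=tool(); print("coupler in nipple mm",((N.T@(o["position"]-O)-[.0028,0,.0425])*1e3).round(1),"F nip",(N.T@o["ft_force"]).round(1),"turn need",R.from_matrix(np.c_[-nz,nx,-ey]@M.T).as_rotvec().round(3))
E
python3 - <<'E'
from h import *
nip(); q=cam("scene"); find(q,["coupler","spur_tip","nipple"])
E
```

```text
clock: 14.42
position: [0.5134, 0.4017, 0.1367]
ee_rot: [0.51, 0.491, -0.255, 0.659]
ft_force: [-0.1, -1.0, -2.2]
grip_width: 0.26
t 14.42 p [0.5134 0.4017 0.1367] F [-0.1 -1.  -2.2] j [-0.01  0.34 -0.93  1.86  0.69  0.77 -2.47] w 0.26
 tool y [0.836 0.35  0.422] x [ 0.389  0.164 -0.907]
coupler in nipple mm [ 1.3  0.3 23.7] F nip [-1.3 -0.9 -1.8] turn need [-0.001 -0.001 -0.   ]
coupler 0.77 [0.5255 0.4061 0.0998] [249. 225.]
spur_tip 0.7 [0.5398 0.4129 0.1304] [239. 212.]
nipple 0.9 [0.5354 0.409  0.0757] [245. 234.]
nipple 0.55 [0.5683 0.4221 0.1757] [221. 189.]
```

```bash
python3 -m crank '[[1,[0.1,0.04,-0.3],[0,0,0]],[1,[0.14,0.06,-0.33],[0,0,0]],[1,[0.1,0.04,-0.23],[0,0,0]],[1,[0,0,0],[0,0,0]]]'
python3 -c "
from h import *
nip()"
```

```text
clock: 14.95
position: [0.5168, 0.4029, 0.1284]
ee_rot: [0.51, 0.49, -0.255, 0.659]
ft_force: [0.0, -0.8, -2.5]
grip_width: 0.26
t 14.95 p [0.5168 0.4029 0.1284] F [ 0.  -0.8 -2.5] j [-0.03  0.36 -0.92  1.86  0.71  0.76 -2.48] w 0.26
 tool y [0.836 0.35  0.422] x [ 0.389  0.164 -0.906]
coupler in nipple mm [ 1.   0.1 14.7] F nip [-1.3 -0.7 -2.1] turn need [-0.001 -0.001  0.   ]
```

```bash
python3 -m crank '[[1,[0.12,0.05,-0.28],[0,0,0]],[1,[0.12,0.05,-0.28],[0,0,0]],[1,[0.12,0.05,-0.28],[0,0,0]],[1,[0,0,0],[0,0,0]]]'
python3 -c "
from h import *
nip()"
```

```text
clock: 15.28
position: [0.5205, 0.4042, 0.1199]
ee_rot: [0.51, 0.49, -0.255, 0.659]
ft_force: [4.9, 0.5, -6.5]
grip_width: 0.259
t 15.28 p [0.5205 0.4042 0.1199] F [ 4.9  0.5 -6.5] j [-0.04  0.38 -0.9   1.86  0.73  0.76 -2.5 ] w 0.259
 tool y [0.836 0.35  0.422] x [ 0.389  0.164 -0.906]
coupler in nipple mm [ 1.  -0.2  5.3] F nip [ 1.5 -1.5 -7.9] turn need [-0.001 -0.001  0.   ]
```

```bash
python3 -m crank '[[1,[0.06,0.03,-0.14],[0,0,0]],[1,[0.06,0.03,-0.14],[0,0,0]],[1,[0,0,0],[0,0,0]],[1,[0,0,0],[0,0,0]]]'
python3 -c "
from h import *
nip(); q=cam('scene'); find(q,['coupler','spur_tip','nipple','coupler_grip'])
nip()"
```

```text
clock: 15.62
position: [0.5215, 0.4052, 0.1181]
ee_rot: [0.51, 0.49, -0.254, 0.659]
ft_force: [-2.5, -5.3, 3.4]
grip_width: 0.262
t 15.62 p [0.5215 0.4052 0.1181] F [-2.5 -5.3  3.4] j [-0.05  0.38 -0.9   1.86  0.74  0.75 -2.5 ] w 0.262
 tool y [0.836 0.351 0.423] x [ 0.39   0.164 -0.906]
coupler in nipple mm [1.4 0.4 3.1] F nip [-2.5 -3.9  4.9] turn need [-0.001  0.    -0.   ]
coupler 0.68 [0.5383 0.4086 0.0793] [243. 232.]
spur_tip 0.53 [0.5444 0.4186 0.1087] [236. 222.]
nipple 0.82 [0.5358 0.4091 0.0766] [244. 233.]
coupler_grip 0.71 [0.515  0.3991 0.1242] [255. 215.]
coupler_grip 0.21 [ 0.3437  0.4011 -0.0014] [337. 299.]
t 15.87 p [0.5215 0.4052 0.118 ] F [-1.9 -4.3  3.1] j [-0.05  0.38 -0.9   1.86  0.74  0.75 -2.5 ] w 0.262
 tool y [0.836 0.35  0.423] x [ 0.39   0.165 -0.906]
coupler in nipple mm [1.4 0.4 3. ] F nip [-1.8 -3.3  4.2] turn need [-0.001  0.    -0.   ]
```

```bash
python3 -m crank '[[1,[0.06,0,-0.19],[0,0,0]],[1,[0.06,0.03,-0.14],[0,0,0]],[1,[0,0,0],[0,0,0]],[1,[0,0,0],[0,0,0]]]'
python3 -c "
from h import *
nip(); cam('scene')
nip()"
```

```text
clock: 16.2
position: [0.5228, 0.406, 0.1151]
ee_rot: [0.51, 0.49, -0.254, 0.659]
ft_force: [-3.6, -5.4, 5.4]
grip_width: 0.265
t 16.2 p [0.5228 0.406  0.1151] F [-3.6 -5.4  5.4] j [-0.05  0.39 -0.89  1.86  0.74  0.75 -2.51] w 0.265
 tool y [0.835 0.351 0.424] x [ 0.39   0.165 -0.906]
coupler in nipple mm [ 1.5  0.6 -0.3] F nip [-2.6 -3.6  7.1] turn need [-0.002  0.001 -0.001]
t 16.25 p [0.5228 0.406  0.1151] F [-3.1 -5.   7.2] j [-0.05  0.39 -0.89  1.86  0.74  0.75 -2.51] w 0.267
 tool y [0.835 0.351 0.424] x [ 0.39   0.165 -0.906]
coupler in nipple mm [ 1.5  0.6 -0.3] F nip [-1.3 -3.4  8.5] turn need [-0.002  0.001 -0.001]
```

```bash
python3 -m crank '[[1,[0.06,0,-0.14],[0,0,0]],[1,[0.06,0,-0.13],[0,0,0]],[1,[0,0,0],[0,0,0]],[1,[0,0,0],[0,0,0]]]'
python3 -c "
from h import *
nip(); cam('scene')
nip()"
```

```text
clock: 16.58
position: [0.5233, 0.4064, 0.1148]
ee_rot: [0.51, 0.489, -0.254, 0.66]
ft_force: [-24.7, -20.8, 38.7]
grip_width: 0.263
t 16.58 p [0.5233 0.4064 0.1148] F [-24.7 -20.8  38.7] j [-0.06  0.39 -0.89  1.86  0.75  0.75 -2.51] w 0.263
 tool y [0.834 0.351 0.425] x [ 0.392  0.164 -0.905]
coupler in nipple mm [ 1.9  0.8 -0.8] F nip [-11.6  -9.6  48.1] turn need [-0.     0.003 -0.001]
t 16.63 p [0.5233 0.4064 0.1148] F [-24.3 -21.3  39.5] j [-0.06  0.39 -0.89  1.86  0.75  0.75 -2.51] w 0.262
 tool y [0.834 0.351 0.425] x [ 0.392  0.164 -0.905]
coupler in nipple mm [ 1.9  0.8 -0.8] F nip [-11.1 -10.2  48.7] turn need [-0.     0.003 -0.001]
```

```bash
python3 -m crank '[[1,[-0.05,-0.06,0.06],[0,0,0]],[1,[0,0,0],[0,0,0]],[1,[0,0,0],[0,0,0]],[1,[0,0,0],[0,0,0]]]'
python3 - <<'E'
from h import *
nip(); q=cam('scene'); find(q,['coupler','spur_tip','nipple','cap_tab']); p=cam("wrist"); find(p,["cap_tab","spur_tip"])
find(p,["block","big_weight","jar"],spot_in)
nip()
im=np.zeros((420,1010,3),np.uint8); im[:,:560]=p["frame"]; im[:330,560:]=cv2.resize(q["frame"][170:280,190:340],None,fx=3,fy=3)
cv2.imwrite("pics/c9.png",cv2.resize(im[:,:,::-1],(800,333)))
E
```

```text
clock: 16.97
position: [0.5232, 0.4062, 0.1148]
ee_rot: [0.51, 0.49, -0.253, 0.66]
ft_force: [-16.6, -13.2, 26.2]
grip_width: 0.264
t 16.97 p [0.5232 0.4062 0.1148] F [-16.6 -13.2  26.2] j [-0.05  0.39 -0.89  1.86  0.75  0.75 -2.51] w 0.264
 tool y [0.834 0.351 0.425] x [ 0.392  0.166 -0.905]
coupler in nipple mm [ 1.8  0.7 -0.7] F nip [-7.4 -5.7 32.3] turn need [-0.002  0.002 -0.001]
coupler 0.51 [0.5377 0.4139 0.0757] [242. 235.]
coupler 0.43 [ 0.3423  0.2329 -0.0038] [372. 244.]
spur_tip 0.57 [0.5499 0.4156 0.1079] [235. 220.]
spur_tip 0.17 [0.5649 0.4242 0.0971] [226. 225.]
nipple 0.82 [0.5367 0.4113 0.0786] [243. 233.]
cap_tab 0.81 [0.5657 0.4222 0.1715] [222. 192.]
cap_tab 0.54 [0.5195 0.4042 0.1227] [252. 216.]
cap_tab 0.56 [0.569  0.4251 0.1727] [280.  97.]
spur_tip 0.96 [0.5483 0.4165 0.1067] [280. 207.]
block 0.89 [0.4172 0.5543 0.0229] [ 23. 324.]
jar 0.72 [0.6791 0.3286 0.0754] [492.  79.]
t 17.52 p [0.5231 0.4062 0.1148] F [-16.2 -13.6  25.9] j [-0.05  0.39 -0.89  1.86  0.75  0.75 -2.51] w 0.266
 tool y [0.834 0.351 0.425] x [ 0.392  0.166 -0.905]
coupler in nipple mm [ 1.7  0.7 -0.7] F nip [-7.3 -6.2 32. ] turn need [-0.002  0.002 -0.001]
```

View pics/c9.png

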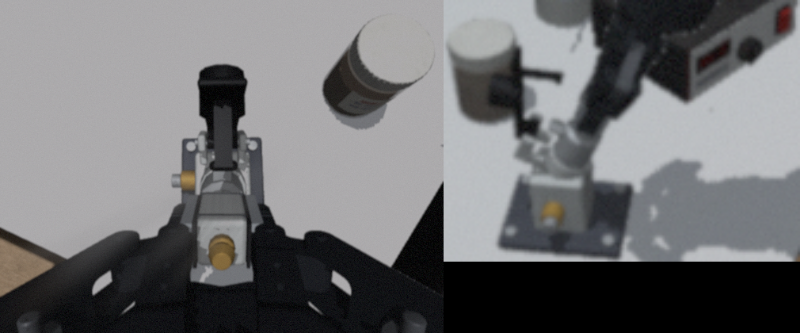

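The right panel shows the coupler seated on the boss at (570,150), with the cap standing open behind it at (545,75). The measured spur tip matches the fully home position to 1 mm and the push is steady, so I'll hand in.

```bash
python3 -c "
from h import *
print(manip.hand_in()); nip()"
```

```text
the job is handed in; nothing more can be done
None
the job is handed in; nothing more can be done
```

I gripped the coupler, popped the cap with the spur under its tab and swung the cap back. I then tilted the coupler 25° and pressed it down the nipple axis. It was handed in at about 17.5 s, still gripped and pressing; the hand-in gives no verdict, so I can't confirm it was judged a success.

**Last checks before hand-in:**
- **Seating:** the mouth was at about z = -0.7 mm and 1.9 mm off the axis by kinematics, with axes within 0.01 rad. The measured spur tip was within about 1 mm of its fully-home position.
- **Push:** a steady 32 N or so along the axis, including contact with the shoulder. The force rose from about 8 N to 48 N over the last stretch, which I took as the shoulder, and I then eased it back.
- **Valve pin:** its travel should be close to the full 6 mm. I inferred this from the coupler being home; I couldn't measure it directly.
- **Snap:** I saw no clear snap. I inferred it from the force change and the final depth.
- **Cap:** open by about 1.9 rad, judged from the tab's position. In the pictures the gripper was clear of it.

**What went less well:**
- Early on, raising the arm drove joint 6 to its range end. The wrist force read about 90 N (limit 120 N), and I backed off at once.
- A side load of about 7 N across each axis remains at the end, probably from a 1–2 mm offset.
- At the end I checked only the block and jar. The networks put both within about 2 cm of their starting readings, and I don't think the arm touched either.

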